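# Set up an open photometer on the angle rail

### The job

Set up the open photometer: seat the lens, the sample holder and the blue detector squarely astride the ridge of the rail, so that the light from the lamp meets the lens first, then the holder, then the detector, whose round dark window must face the lamp. Only when all three sit on the rail, stand the red-capped vial upright in the well of the holder, without tipping it on the way. Leave the brown bottle, the small beaker and the timer where they are.

Things in the scene. Friction and masses are not known exactly. Their poses are not given: they have to be found in the camera images.
- rail: Fixed aluminium angle, 440 mm long, lying like a roof on two feet. Origin: on the bench under its middle; y along it to the lamp end (left), x away from the robot. Ridge z = 44 mm at x = 0; faces fall at 45 deg to x = +-25, slippery: riders centre themselves. A seated rider's origin is at x = 0, z = 20 mm, its y along the rail; any spacing between y = -190 and +95 will do. End stop at y = -219.
- lamp: Lamp fixed on the rail's left end, where it varies a little: grey cylinder 49 mm thick along the rail, dark fins, red switch on top, pale yellow port facing its -y, down the rail. Origin: on the rail's middle line, 20 mm above the bench, axes as the rail's. It reaches to y = -42 mm from its origin; its top is 115 mm above the bench.
- lens: Loose rider, 0.13-0.25 kg: square black frame with steel ring and pale blue lens on a black saddle. Origin: centre under its feet, x across, y along the rail. Feet 64 (x) x 50 mm (y); V below, inner ridge 24 mm up. Frame 54 mm wide (x), 16 thick (y), z = 39 to 93; grip its side edges from above, closing along x, fingertips at z = 45 or higher. Either way round is right.
- holder: Loose rider, 0.16-0.30 kg: aluminium block with a square well, on a black saddle. Origin: centre under its feet, x across, y along the rail. Feet 64 (x) x 50 mm (y); V below, inner ridge 24 mm up. Block 52 (x) x 50 mm (y), z = 38 to 78; grip it from above, closing along x, tips at z = 42 or higher. Well 30 x 30 mm at x = y = 0, floor z = 50, light slits to +y and -y. Either way round is right.
- detector: Loose rider, 0.15-0.27 kg: blue box, white plate on top, on a black saddle. Origin: centre under its feet, x across, y along the rail. Feet 64 (x) x 50 mm (y); V below, inner ridge 24 mm up. Box 52 mm wide (x), y = -22 to +18, z = 38 to 90; grip it from above, closing along x, tips at z = 45 or higher. Black snout with the dark round window on its +y face, to y = +25; steel socket on -y, to -32.
- vial: Loose glass vial, reddish sample, red cap: 21 mm thick, 54 tall, 0.03 kg, upright. Origin: centre of its underside, z up; yaw means nothing. Grip it from above anywhere up to 50 mm; set in the well it shows 26 mm above the holder, so grip it with the fingertips 29 mm or more above its underside.
- brown_bottle: Bystander: brown bottle with a white cap, 44 mm thick, 85 mm tall, behind the rail. Origin: centre of its underside. To be left alone.
- beaker_50: Bystander: small glass beaker, 47 mm wide, 60 mm tall, under the pH electrode at the back right. Origin: centre of its underside. To be left alone.
- timer: Bystander: white bench timer, 52 x 68 x 16 mm, lying at the front right. Origin: centre of its underside. To be left alone.
There are look-alikes about, which are no part of the job. What is shaped like the detector but green is not meant.

How it is judged:
On the way, in this order (a step that is already met when the one before it is completed fails the run):
1. lens, holder and detector sit on the rail, in that order from the lamp, the detector's window towards the lamp (x of lens in the frame of rail between -0.005 and 0.005 m and y of lens in the frame of rail between -0.198 and 0.105 m and z of lens in the frame of rail between 0.016 and 0.024 m and angle between the y axis of each of lens, holder, detector and the y axis of rail, either way round below 0.08 rad and angle between each of lens, holder, detector's own z axis and vertical below 0.08 rad and x of holder in the frame of rail between -0.005 and 0.005 m and y of holder in the frame of rail between -0.198 and 0.105 m and z of holder in the frame of rail between 0.016 and 0.024 m and x of detector in the frame of rail between -0.005 and 0.005 m and y of detector in the frame of rail between -0.198 and 0.105 m and z of detector in the frame of rail between 0.016 and 0.024 m and ((y of lens in the frame of holder above 0.04 m and y of detector in the frame of holder below -0.04 m) or (y of lens in the frame of holder below -0.04 m and y of detector in the frame of holder above 0.04 m)) and y of lamp in the frame of detector above 0.12 m and y of lens in the frame of detector above 0.08 m), for 0.3 s.
2. the vial stands in the holder's well (x of vial in the frame of holder between -0.008 and 0.008 m and y of vial in the frame of holder between -0.008 and 0.008 m and z of vial in the frame of holder between 0.046 and 0.055 m and angle between vial's own z axis and vertical below 0.15 rad), for 0.3 s.
At the end, for the whole second after the job is handed in: On the rail, from the lamp: lens, holder, detector with its window to the lamp, each seated (5 mm sideways, 4 mm in height, 0.08 rad); the vial stands upright (0.15 rad) on the floor of the holder's well (8 mm); all released and at rest; bystanders left alone (all of step 1 and all of step 2 and linear speed of each of lens, holder, detector, vial below 0.02 m/s); the robot touches nothing.
It fails at once if the brown bottle is pushed from its place (20 mm) (distance of brown_bottle from where it was at the start of the episode above 0.02 m).
It fails at once if the small beaker is pushed from its place (20 mm) (distance of beaker_50 from where it was at the start of the episode above 0.02 m).
It fails at once if the timer is pushed from its place (20 mm) (distance of timer from where it was at the start of the episode above 0.02 m).
It fails at once if the vial is tipped (more than 0.6 rad) (angle between vial's own z axis and vertical above 0.6 rad).
It also fails if it takes over 99 s, if anything falls off the work surface, if the arm or the gripper's body presses on something with over 40 N, if the wrist force passes 120 N, or if a joint passes its speed limit or range.

### The arm

A 7-joint arm with a two-finger parallel gripper is mounted at the origin on a cart in front of the work surface, level with it; the furniture and walls round the work are solid. World frame = base frame: x ahead of the robot, y to its left, z up, the work surface at z = 0. Lengths are in m, angles in rad, forces in N, time in s.
With the tool pointing down it reaches from about 0.4 to 0.85 m from the base axis. Payload 6.9 kg.
Tool frame: the origin (TCP) lies between the finger pads; the fingertips stand 8 mm ahead of it and the grasp point (between the pads) lies 11 mm behind it (tcp_to_tips is the distance from the TCP to the fingertips, in m); x points along the fingers, z is the direction in which the jaws open and shut, and the axes are right-handed (so a half turn about x gives the same grasp; the last joint's range is limited). The gripper opens to 85 mm and grips with 20 to 120 N. Pads are 22 mm wide; open, the fingers measure 114 mm over their backs; the gripper's body (76 mm by 85 mm) begins 54 mm behind the grasp point. The pads swing forward as they close: fully open they stand 13 mm farther back than shut.
Start: joints at [1.246, 0.507, -0.238, 1.5, 0.126, 1.149, -0.155], TCP at [0.26, -0.568, 0.239] pointing down, gripper open.
Joint ranges: [-3.08, 3.08], [-0.24, 2.05], [-1.43, 1.35], [0, 2.5], [-1.52, 4.66], [0.17, 1.96], [-2.89, 2.89]. Speed limits (rad/s): [2.39, 2.39, 3.14, 3.14, 3.14, 3.14, 3.14].

### API

Orientations are given as a 3x3 rotation matrix whose columns are the frame's x, y, z axes.
In Python, from bench import * gives the robot as it stands.
- The arm moves only by the tool drive_tool, never from a script. Its argument "rows" is a list of rows, each an object of numbers: "wx", "wy", "wz": the turn, a rotation vector about the world's x, y, z in degrees; "x", "y", "z": the shift along the world's x, y, z in mm; "fingers": the closure, from -1 (fully open) to 1 (shut). In form: [{"wx": .., "wy": .., "wz": .., "x": .., "y": .., "z": .., "fingers": ..}, ...]. A call has 1 to 10 rows; each row shifts and turns the commanded pose from where the row before left it; what a row does not reach is not made up. A row lasts 1/8 s, in which the tool goes at most 62.5 mm and 10.7 degrees, less where a joint would pass 70% of its speed; a pose out of reach is approached as far as the arm can. A call with a gripper value outside its range is refused whole. The fingers move at their own pace and stop on an object; the grip force is fixed at half the most. Time passes only in rows, so rows that do not move let the fingers close. It gives the time, the measured TCP pose, the force and the opening at its end, in the units of the state.
- read_state(): the state, without advancing time (a new reading comes with each control period).
- capture(name): name is "scene" or "top" or "wrist"; returns a dict with "pixels" (384x512x3 uint8, red, green, blue), "depth" (384x512 float32, m along the optical axis (not along the pixel's ray), 0 where there is no reading), "camera_matrix" (3x3 intrinsics, pixels), "rvec" (rotation vector, rad) and "tvec" (3), from world to camera coordinates, as OpenCV has them. Camera axes: x right, y down, z forward; pixel columns grow to the right and rows downward; lengths in m; the calibration is good to about 2 mm. A picture is of the moment at which its call begins.
- sign_off(): hands the job in, once; it reports no verdict.
The state is a dict: "t": time; "qpos": joint angles; "joint_vel": joint speeds; "effort": joint torques, N m; "position": TCP position; "eef_rot": TCP orientation; "ft_force": force on the tool from outside, world axes, zero at the start; "wrist_torque": the same for the moment, N m; "width": finger opening in m.
Only numpy, scipy, OpenCV 4.12 (cv2) and the standard library are available. Lean on these libraries where they do the work, as an engineer would, in place of code of your own. Each camera call takes 0.05 s, during which the arm holds its last target. There are 200 camera calls.

## Working session

There is one attempt and no reset: what is moved stays moved. The work goes in short steps, Python scripts to look and compute and a tool call to move; the robot and the scene stay as the last step left them, time stands still between calls to the robot, and variables do not carry over. Pictures are saved under pics/ and viewed, about 12 in all and at most 16, crops included, and the job is handed in when it is done.

Besides the shell and the picture viewer there is one more tool, called by a JSON object that holds its "api" and its "payload", one argument or row to a line. drive_tool: Moves the arm, as the interface text tells. Its arguments: {"type":"object","properties":{"rows":{"type":"array","items":{"type":"object","properties":{"wx":{"type":"number"},"wy":{"type":"number"},"wz":{"type":"number"},"x":{"type":"number"},"y":{"type":"number"},"z":{"type":"number"},"fingers":{"type":"number"}}}}},"required":["rows"]}

```bash
ls; mkdir -p pics; cat > h.py <<'E'
from bench import *
import numpy as np, cv2
def cap(n,f=None):
    c=capture(n); R=cv2.Rodrigues(np.array(c["rvec"],float))[0]; t=np.array(c["tvec"],float).ravel(); K=np.array(c["camera_matrix"],float)
    c["R"],c["t"],c["K"]=R,t,K
    v,u=np.mgrid[0:384,0:512]
    d=c["depth"]; P=np.stack([(u-K[0,2])/K[0,0]*d,(v-K[1,2])/K[1,1]*d,d],-1)
    c["W"]=(P-t)@R   # world points
    c["C"]=-R.T@t
    if f: cv2.imwrite("pics/"+f+".png",cv2.cvtColor(c["pixels"],cv2.COLOR_RGB2BGR))
    return c
def ray(c,u,v,z):
    d=c["R"].T@np.array([(u-c["K"][0,2])/c["K"][0,0],(v-c["K"][1,2])/c["K"][1,1],1]); return c["C"]+d*(z-c["C"][2])/d[2]
E
python3 - <<'E'
from h import *
import pickle
D={n:cap(n,n+"0") for n in("scene","top","wrist")}
pickle.dump(D,open("d0.pkl","wb"))
print([ (n,D[n]["C"].round(3)) for n in D]); s=read_state(); print(s["t"],s["position"],np.array(s["eef_rot"]).round(3).tolist(),s["width"])
a=[cv2.imread(f"pics/{n}0.png") for n in("scene","top")]
E
```

```text
pics
[('scene', array([-0.408,  0.665,  0.653])), ('top', array([ 0.384, -0.039,  1.719])), ('wrist', array([ 0.332, -0.535,  0.375]))]
0.15 [ 0.26021246 -0.56785375  0.23862287] [[-0.001, 0.909, 0.417], [0.001, 0.417, -0.909], [-1.0, -0.0, -0.001]] 0.08547905331776234
```

View pics/scene0.png

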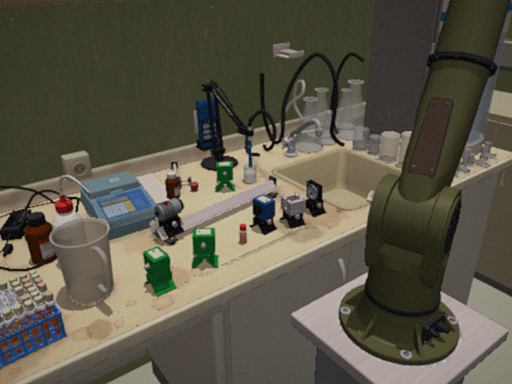

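View pics/top0.png

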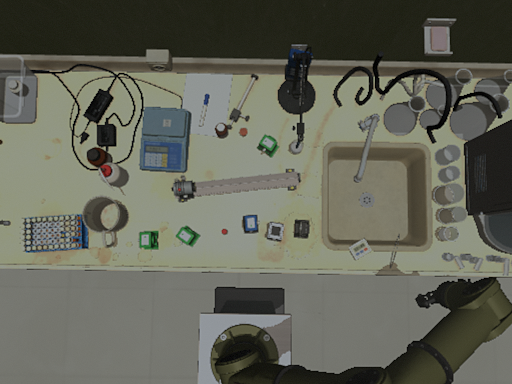

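The scene view shows the lamp at (168,215), blue detector (263,212), holder (293,210), lens (315,197) and red-capped vial (243,233). There are three green look-alikes: (158,268), (204,245) and (225,176). In the top view the detector is at (250,224), holder (275,231), lens (302,229), vial (224,232), and the rail runs from (185,188) to (298,179). Only the blue box matches "blue detector". I'll confirm that in a crop.

```bash
python3 - <<'E'
import cv2,numpy as np
t=cv2.imread("pics/top0.png")[165:250,165:325]; s=cv2.imread("pics/scene0.png")[165:255,150:340]
t=cv2.resize(t,(800,425),interpolation=cv2.INTER_CUBIC); cv2.imwrite("pics/crop_t.png",t)
cv2.imwrite("pics/crop_s.png",cv2.resize(s,(798,378),interpolation=cv2.INTER_CUBIC))
import pickle; D=pickle.load(open("d0.pkl","rb")); c=D["top"]
W=c["W"]; print(c["K"].round(1).tolist())
for u,v in [(250,224),(275,231),(302,229),(224,232),(200,187),(240,184),(280,181),(230,200),(310,200),(183,188)]: print(u,v,W[v,u].round(3))
E
```

```text
[[484.4, 0.0, 260.1], [0.0, 484.4, 187.2], [0.0, 0.0, 1.0]]
250 224 [ 0.456 -0.011  0.082]
275 231 [ 0.435 -0.097  0.049]
302 229 [ 0.442 -0.186  0.087]
224 232 [0.428 0.078 0.045]
200 187 [0.583 0.167 0.038]
240 184 [0.596 0.027 0.04 ]
280 181 [ 0.609 -0.112  0.045]
230 200 [0.543 0.063 0.001]
310 200 [ 0.548 -0.222  0.001]
183 188 [0.57  0.214 0.113]
```

View pics/crop_t.png

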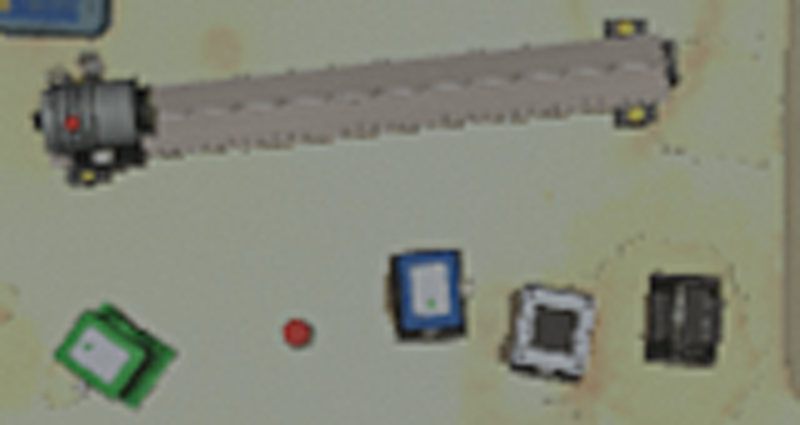

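View pics/crop_s.png

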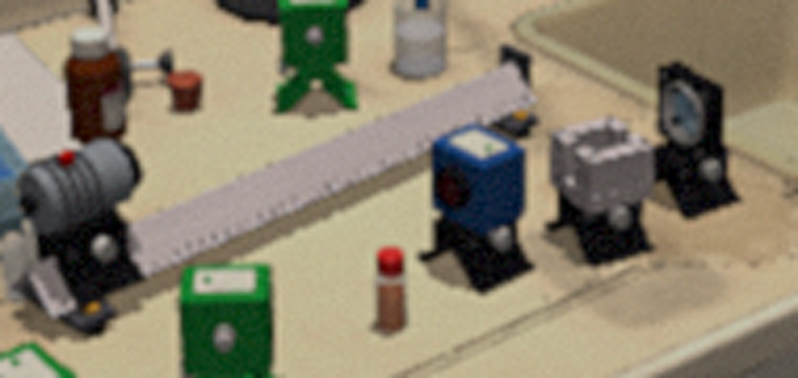

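Confirmed: the blue box's dark window at crop (452,188) faces the lamp, with the steel socket on the far side. The green boxes are the look-alikes. Lens, holder, detector and vial are each unique. Next I'll measure them.

```bash
cat >> h.py <<'E'
def rect(c,lo,hi,z0,z1):
    W=c["W"]; m=(c["depth"]>0)&(W[...,2]>z0)&(W[...,2]<z1)&(W[...,0]>lo[0])&(W[...,0]<hi[0])&(W[...,1]>lo[1])&(W[...,1]<hi[1])
    P=W[m][:,:2]; r=cv2.minAreaRect((P*1000).astype(np.float32)); return len(P),np.round(r[0],1),np.round(r[1],1),round(r[2],1),P
E
python3 - <<'E'
from h import *
import pickle; D=pickle.load(open("d0.pkl","rb"))
for n in("top","scene"):
    c=D[n]
    for k,lo,hi,z0,z1 in [("det",(.40,-.06),(.51,.04),.078,.1),("hold",(.38,-.15),(.48,-.05),.068,.09),("lens",(.38,-.24),(.5,-.15),.080,.1),("vial",(.40,.05),(.46,.11),.045,.07),("bottle",(.6,0),(.9,.3),.07,.095)]:
        try: print(n,k,*rect(c,lo,hi,z0,z1)[:4])
        except Exception as e: print(n,k,e)
    N,_,_,_,P=rect(c,(.52,-.19),(.66,.13),.040,.055)
    vx,vy,x0,y0=cv2.fitLine(P.astype(np.float32),cv2.DIST_HUBER,0,.01,.01).ravel(); print("ridge",N,vx,vy,x0,y0,"yaw deg",np.degrees(np.arctan2(-vx/np.sign(vy),abs(vy))), "x at y=0",x0-y0*vx/vy)
    print("lamp",*rect(c,(.5,.15),(.66,.30),.085,.13)[:4], "railall",*rect(c,(.5,-.3),(.68,.3),.02,.05)[:4], "stop",*rect(c,(.5,-.25),(.7,-.13),.05,.1)[:4])
    hsv=cv2.cvtColor(c["pixels"],cv2.COLOR_RGB2HSV); m=(((hsv[...,0]<6)|(hsv[...,0]>174))&(hsv[...,1]>150)&(hsv[...,2]>90))
    nn,lab,st,ce=cv2.connectedComponentsWithStats(m.astype(np.uint8)); print([(st[i,4],ce[i].round(1).tolist(),ray(c,*ce[i],.054).round(4).tolist()) for i in range(1,nn) if st[i,4]>8])
E
```

```text
top det 187 [458.9 -10.7] [51.5 46.2] 7.4
top hold 132 [434.2 -98.9] [49.5 51.9] 80.5
top lens 92 [ 445.2 -191.6] [18.1 53.6] 89.2
top vial 21 [429.7  77.7] [17.3 14.5] 0.6
top bottle 904 [731.2 197.8] [206.7 220.2] 79.9
ridge 164 0.12771033 -0.9918115 0.60539037 -0.04000618 yaw deg 7.3373003 x at y=0 0.600239
lamp 278 [573.1 215.6] [48.4 79.6] 1.1 railall 1415 [631.4  58.8] [136.8 475.9] 7.7 stop 14 [ 617.9 -172.7] [24.6 29.9] 36.4
[(np.int32(66), [106.2, 169.4], [0.6371, 0.4924, 0.054]), (np.int32(20), [224.0, 231.1], [0.431, 0.078, 0.054])]
scene det 205 [456.8 -10.8] [52.2 49. ] 6.7
scene hold 193 [433.5 -97.4] [52.2 56.5] 81.7
scene lens 94 [ 443.6 -189.8] [20.5 56.5] 83.6
scene vial 36 [427.8  79.6] [15.4 18.7] 12.7
scene bottle 776 [714.7 191.9] [128.4 240.4] 12.6
ridge 130 0.12406363 -0.9922743 0.60582787 -0.056414668 yaw deg 7.126685 x at y=0 0.5987744
lamp 344 [565.4 216.9] [82.1 43.7] 84.8 railall 1707 [586.8  58.5] [482.7 107.3] 89.4 stop 12 [ 622.5 -177.2] [ 8.3 30.9] 85.8
[(np.int32(156), [62.6, 204.0], [0.8422, 0.4206, 0.054]), (np.int32(30), [242.6, 226.4], [0.4245, 0.0826, 0.054])]
```

{"api": "drive_tool", "payload": {
  "rows": [
    {"x": 22, "y": 48, "wz": 8, "fingers": -1},
    {"x": 22, "y": 48, "wz": 8, "fingers": -1},
    {"x": 22, "y": 48, "wz": 8, "fingers": -1},
    {"x": 23, "y": 48, "wz": 8, "fingers": -1},
    {"x": 23, "y": 49, "wz": 8, "fingers": -1},
    {"x": 23, "y": 49, "wz": 8, "fingers": -1},
    {"x": 23, "y": 49, "wz": 8, "fingers": -1},
    {"x": 22, "y": 49, "wz": 9, "fingers": -1},
    {"fingers": -1},
    {"fingers": -1}
  ]
}}

```text
invalid input at $.rows[0]: expected keys wx, wy, wz, x, y, z, fingers
```

```bash
cat >> h.py <<'E'
def st():
    s=read_state(); R=np.array(s["eef_rot"]); print("t",round(s["t"],2),"pos",np.round(s["position"],4),"zdir deg",np.degrees(np.arctan2(R[1,2],R[0,2])).round(2),"tilt",R[:,0].round(3),"F",np.round(s["ft_force"],1),"w",round(s["width"],4)); return s
E
python3 - <<'E'
from h import *
st(); c=cap("wrist","w1"); 
for k,lo,hi,z0,z1 in [("det",(.40,-.06),(.51,.04),.082,.1),("hold",(.38,-.15),(.48,-.05),.07,.09),("lens",(.38,-.24),(.5,-.15),.080,.1),("vial",(.40,.05),(.46,.11),.045,.07)]:
        try: print(k,*rect(c,lo,hi,z0,z1)[:4])
        except Exception as e: print(k,"none")
E
```

```text
t 0.15 pos [ 0.2602 -0.5679  0.2386] zdir deg -65.37 tilt [-0.001  0.001 -1.   ] F [ 0.1 -0.6 -0.1] w 0.0855
det 0 [0. 0.] [0. 0.] 0.0
hold 0 [0. 0.] [0. 0.] 0.0
lens 0 [0. 0.] [0. 0.] 0.0
vial 0 [0. 0.] [0. 0.] 0.0
```

View pics/w1.png

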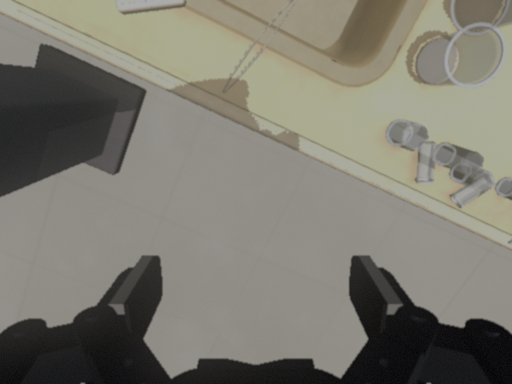

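The call was refused because every key is needed, so this picture (5th) still shows the start pose, with the fingers at the bottom.

{"api": "drive_tool", "payload": {
  "rows": [
    {"wx": 0, "wy": 0, "wz": 8, "x": 22, "y": 48, "z": 0, "fingers": -1},
    {"wx": 0, "wy": 0, "wz": 8, "x": 22, "y": 48, "z": 0, "fingers": -1},
    {"wx": 0, "wy": 0, "wz": 8, "x": 22, "y": 48, "z": 0, "fingers": -1},
    {"wx": 0, "wy": 0, "wz": 8, "x": 23, "y": 48, "z": 0, "fingers": -1},
    {"wx": 0, "wy": 0, "wz": 8, "x": 23, "y": 49, "z": 0, "fingers": -1},
    {"wx": 0, "wy": 0, "wz": 8, "x": 23, "y": 49, "z": 0, "fingers": -1},
    {"wx": 0, "wy": 0, "wz": 8, "x": 23, "y": 49, "z": 0, "fingers": -1},
    {"wx": 0, "wy": 0, "wz": 9, "x": 22, "y": 49, "z": 0, "fingers": -1},
    {"wx": 0, "wy": 0, "wz": 0, "x": 0, "y": 0, "z": 0, "fingers": -1},
    {"wx": 0, "wy": 0, "wz": 0, "x": 0, "y": 0, "z": 0, "fingers": -1}
  ]
}}

```text
t: 1.45
position: [0.4401, -0.1806, 0.2391]
eef_rot: [[-0.001, 0.007, 1.0], [-0.0, 1.0, -0.007], [-1.0, -0.0, -0.001]]
ft_force: [0.5, -0.6, 0.3]
width: 0.0852
```

```bash
python3 - <<'E'
from h import *
st(); c=cap("wrist","w2"); print(c["C"].round(3),c["R"][2].round(2))
for k,lo,hi,z0,z1 in [("det",(.40,-.06),(.51,.04),.082,.1),("hold",(.38,-.15),(.48,-.05),.07,.09),("lens",(.38,-.24),(.5,-.15),.080,.1),("vial",(.40,.05),(.46,.11),.045,.07)]:
        try: print(k,*rect(c,lo,hi,z0,z1)[:4])
        except Exception as e: print(k,"none")
E
```

```text
t 1.45 pos [ 0.4401 -0.1806  0.2391] zdir deg -0.42 tilt [-0.001 -0.    -1.   ] F [ 0.5 -0.6  0.3] w 0.0852
[ 0.44  -0.101  0.375] [-0.   -0.31 -0.95]
det 58 [449.  -34.8] [21.4  1.2] 2.5
hold 2149 [436.3 -98.3] [49.9 52.1] 81.1
lens 1235 [ 447.7 -190.6] [19.9 53.9] 86.5
vial 0 [0. 0.] [0. 0.] 0.0
```

View pics/w2.png

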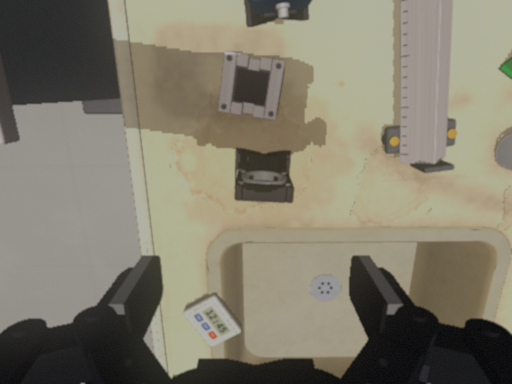

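The wrist view shows the holder (252,85), lens (263,175), detector edge (278,10), rail end (430,100) and timer (212,318). I'll refine the rail estimate from this view and take the lens first.

{"api": "drive_tool", "payload": {
  "rows": [
    {"wx": 0, "wy": 0, "wz": -3, "x": 7, "y": -10, "z": -35, "fingers": -1},
    {"wx": 0, "wy": 0, "wz": 0, "x": 0, "y": 0, "z": -50, "fingers": -1},
    {"wx": 0, "wy": 0, "wz": 0, "x": 0, "y": 0, "z": -50, "fingers": -1},
    {"wx": 0, "wy": 0, "wz": 0, "x": 0, "y": 0, "z": -36, "fingers": -1},
    {"wx": 0, "wy": 0, "wz": 0, "x": 0, "y": 0, "z": 0, "fingers": -1},
    {"wx": 0, "wy": 0, "wz": 0, "x": 0, "y": 0, "z": 0, "fingers": 1},
    {"wx": 0, "wy": 0, "wz": 0, "x": 0, "y": 0, "z": 0, "fingers": 1},
    {"wx": 0, "wy": 0, "wz": 0, "x": 0, "y": 0, "z": 0, "fingers": 1},
    {"wx": 0, "wy": 0, "wz": 0, "x": 0, "y": 0, "z": 0, "fingers": 1}
  ]
}}

```text
t: 2.62
position: [0.4482, -0.1909, 0.0701]
eef_rot: [[0.003, 0.06, 0.998], [-0.002, 0.998, -0.06], [-1.0, -0.002, 0.003]]
ft_force: [-1.8, -0.0, 5.6]
width: 0.0533
```

```bash
python3 - <<'E'
from h import *
st(); import pickle; D=pickle.load(open("d0.pkl","rb")); c=D["top"]
# pixel-based rail outline (top): stop & ridge
for n in("top","scene"):
  W=D[n]["W"]; u=np.array([-.125,.992]); nrm=np.array([.992,.125])
  Q=W[...,:2]-np.array([.594,.042]); s=Q@u; x=Q@nrm; z=W[...,2]; d=D[n]["depth"]>0
  m=d&(abs(x)<.02)&(z>.015)&(z<.06)&(s>-.3)&(s<.14); print(n,"smin",np.percentile(s[m],[0,1]).round(4))
  for a in(-.2,-.15,-.1,-.05,0,.05,.1):
    k=m&(abs(s-a)<.025); f=np.polyfit
    # intersect of the two faces
    L=k&(x<-.005)&(x>-.02);Rr=k&(x>.005)
    if L.sum()>5 and Rr.sum()>5:
      p=f(x[L],z[L],1);q=f(x[Rr],z[Rr],1); xr=(q[1]-p[1])/(p[0]-q[0]); print(a,xr.round(4),np.polyval(p,xr).round(4),p[0].round(2),q[0].round(2))
E
```

```text
t 2.62 pos [ 0.4482 -0.1909  0.0701] zdir deg -3.42 tilt [ 0.003 -0.002 -1.   ] F [-1.8 -0.   5.6] w 0.0533
top smin [-0.2262 -0.2214]
-0.2 0.0007 0.0451 1.21 -0.98
-0.15 -0.0004 0.0435 1.2 -0.91
-0.1 0.0039 0.0412 0.77 -1.06
-0.05 0.0043 0.0401 0.71 -1.05
0 0.0026 0.042 0.83 -1.0
0.05 0.004 0.0409 0.78 -1.08
0.1 0.002 0.0423 0.88 -0.93
scene smin [-0.2268 -0.2227]
-0.2 0.0046 0.0508 1.17 -0.81
```

{"api": "drive_tool", "payload": {
  "rows": [
    {"wx": 0, "wy": 0, "wz": 0, "x": 0, "y": 0, "z": 20, "fingers": 1},
    {"wx": 0, "wy": 0, "wz": 0, "x": 0, "y": 0, "z": 50, "fingers": 1},
    {"wx": 0, "wy": 0, "wz": 0, "x": 0, "y": 0, "z": 50, "fingers": 1},
    {"wx": 0, "wy": 0, "wz": 2, "x": 23, "y": 50, "z": 5, "fingers": 1},
    {"wx": 0, "wy": 0, "wz": 2, "x": 23, "y": 50, "z": 0, "fingers": 1},
    {"wx": 0, "wy": 0, "wz": 2, "x": 23, "y": 50, "z": 0, "fingers": 1},
    {"wx": 0, "wy": 0, "wz": 2, "x": 23, "y": 50, "z": 0, "fingers": 1},
    {"wx": 0, "wy": 0, "wz": 2, "x": 23, "y": 50, "z": 0, "fingers": 1},
    {"wx": 0, "wy": 0, "wz": 0.6, "x": 23, "y": 52, "z": 0, "fingers": 1},
    {"wx": 0, "wy": 0, "wz": 0, "x": 0, "y": 0, "z": 0, "fingers": 1}
  ]
}}

```text
t: 3.88
position: [0.5858, 0.1181, 0.1945]
eef_rot: [[0.002, -0.133, 0.991], [0.004, 0.991, 0.133], [-1.0, 0.004, 0.003]]
ft_force: [-0.9, -1.1, -2.1]
width: 0.0531
```

```bash
python3 - <<'E'
from h import *
st(); c=cap("wrist","w3")
W=c["W"]; u=np.array([-.125,.992]); nrm=np.array([.992,.125])
Q=W[...,:2]-np.array([.594,.042]); s=Q@u; x=Q@nrm; z=W[...,2]; d=c["depth"]>0
m=d&(abs(x)<.025)&(z>.015)&(z<.06)&(s>-.3)&(s<.14); print("srange",np.percentile(s[m],[0,1,99,100]).round(4))
for a in np.arange(-.2,.15,.04):
    k=m&(abs(s-a)<.02)
    L=k&(x<-.004)&(x>-.02);Rr=k&(x>.006)&(x<.022)
    if L.sum()>25 and Rr.sum()>25:
      p=np.polyfit(x[L],z[L],1);q=np.polyfit(x[Rr],z[Rr],1); xr=(q[1]-p[1])/(p[0]-q[0]); print(a.round(2),L.sum(),xr.round(4),np.polyval(p,xr).round(4),p[0].round(2),q[0].round(2))
print("hold",*rect(c,(.38,-.15),(.48,-.05),.07,.09)[:4]); print("det",*rect(c,(.40,-.06),(.51,.04),.084,.1)[:4])
E
```

```text
t 3.88 pos [0.5858 0.1181 0.1945] zdir deg 7.64 tilt [ 0.002  0.004 -1.   ] F [-0.9 -1.1 -2.1] w 0.0531
srange [-0.1511 -0.1418  0.1323  0.1397]
-0.12 368 0.0042 0.0449 0.99 -1.0
-0.08 221 0.0042 0.0449 0.99 -1.0
0.08 515 0.0041 0.0452 1.0 -1.0
0.12 629 0.0042 0.0453 0.99 -1.01
hold 7 [433.8 -81. ] [1.8 0.4] 80.0
det 447 [459.8   3. ] [53.4 15.4] 14.9
```

View pics/w3.png

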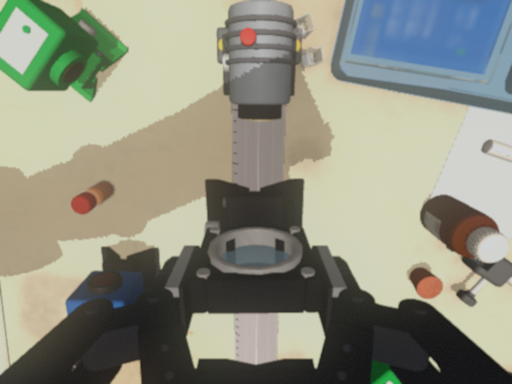

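Lens held squarely over the rail. The lamp port is at (260,110) and the ridge line runs below the lens. In this view the bottle is at (465,230) and the vial at (90,200). The ridge fit is clean at about +2 mm in x, so I lower and release.

{"api": "drive_tool", "payload": {
  "rows": [
    {"wx": 0, "wy": 0, "wz": -0.4, "x": 2, "y": -5, "z": -40, "fingers": 1},
    {"wx": 0, "wy": 0, "wz": 0, "x": 0, "y": 0, "z": -40, "fingers": 1},
    {"wx": 0, "wy": 0, "wz": 0, "x": 0, "y": 0, "z": -15, "fingers": 1},
    {"wx": 0, "wy": 0, "wz": 0, "x": 0, "y": 0, "z": -5, "fingers": 1},
    {"wx": 0, "wy": 0, "wz": 0, "x": 0, "y": 0, "z": -2, "fingers": 1},
    {"wx": 0, "wy": 0, "wz": 0, "x": 0, "y": 0, "z": 0, "fingers": 1}
  ]
}}

```text
t: 4.68
position: [0.5881, 0.107, 0.0924]
eef_rot: [[0.002, -0.119, 0.993], [0.0, 0.993, 0.119], [-1.0, 0.0, 0.002]]
ft_force: [0.3, -0.4, -1.8]
width: 0.0529
```

{"api": "drive_tool", "payload": {
  "rows": [
    {"wx": 0, "wy": 0, "wz": 0.3, "x": 1, "y": 0, "z": -2, "fingers": 1},
    {"wx": 0, "wy": 0, "wz": 0, "x": 0, "y": 0, "z": 0, "fingers": 1},
    {"wx": 0, "wy": 0, "wz": 0, "x": 0, "y": 0, "z": 0, "fingers": -1},
    {"wx": 0, "wy": 0, "wz": 0, "x": 0, "y": 0, "z": 0, "fingers": -1},
    {"wx": 0, "wy": 0, "wz": 0, "x": 0, "y": 0, "z": 0, "fingers": -1},
    {"wx": 0, "wy": 0, "wz": 0, "x": 0, "y": 0, "z": 0, "fingers": -1},
    {"wx": 0, "wy": 0, "wz": 0, "x": 0, "y": 0, "z": 50, "fingers": -1},
    {"wx": 0, "wy": 0, "wz": 0, "x": 0, "y": 0, "z": 50, "fingers": -1},
    {"wx": 0, "wy": 0, "wz": 0, "x": -20, "y": -40, "z": 25, "fingers": -1},
    {"wx": 0, "wy": 0, "wz": -2, "x": -20, "y": -40, "z": 15, "fingers": -1}
  ]
}}

```text
t: 5.92
position: [0.5483, 0.0265, 0.2307]
eef_rot: [[0.002, -0.09, 0.996], [0.0, 0.996, 0.09], [-1.0, -0.0, 0.002]]
ft_force: [0.9, -0.7, 0.2]
width: 0.0854
```

```bash
cat >> h.py <<'E'
O=np.array([.5982,.0425]); U=np.array([-.125,.992]); N=np.array([.992,.125])
def onrail(c,s0,s1,z0,z1):
    W=c["W"]; Q=W[...,:2]-O; s=Q@U; x=Q@N; z=W[...,2]
    m=(c["depth"]>0)&(s>s0)&(s<s1)&(abs(x)<.05)&(z>z0)&(z<z1)
    if m.sum()<5: print("none"); return
    r=cv2.minAreaRect((np.c_[x[m],s[m]]*1000).astype(np.float32)); print("rail frame n",m.sum(),"c",np.round(r[0],1),"size",np.round(r[1],1),"ang",round(r[2],1),"ztop",np.percentile(z[m],[50,98]).round(4))
E
python3 - <<'E'
from h import *
st(); c=cap("wrist","w4"); onrail(c,.02,.12,.10,.125)
print("hold",*rect(c,(.38,-.15),(.48,-.05),.07,.09)[:4]); print("det",*rect(c,(.40,-.06),(.51,.04),.084,.1)[:4])
t=cap("top"); onrail(t,.02,.12,.10,.125)
E
```

```text
t 5.92 pos [0.5483 0.0265 0.2307] zdir deg 5.15 tilt [ 0.002  0.    -1.   ] F [ 0.9 -0.7  0.2] w 0.0854
rail frame n 1900 c [-0.3 65.2] size [20.  54.1] ang 90.0 ztop [0.1141 0.1157]
hold 368 [436.7 -97.2] [50.  52.7] 79.9
det 2390 [461.9 -12.8] [52.  39.9] 5.6
rail frame n 9 c [-16.8  71.4] size [22.3  4.1] ang 7.0 ztop [0.1117 0.1142]
```

Lens is seated (rail frame x −0.3 mm, angle 0°, top 114 mm). Next the detector, box centre (461.9,−12.8), yaw about 5.6°.

{"api": "drive_tool", "payload": {
  "rows": [
    {"wx": 0, "wy": 0, "wz": 0.5, "x": -43, "y": -20, "z": 0, "fingers": -1},
    {"wx": 0, "wy": 0, "wz": 0, "x": -43, "y": -19, "z": -20, "fingers": -1},
    {"wx": 0, "wy": 0, "wz": 0, "x": 0, "y": 0, "z": -50, "fingers": -1},
    {"wx": 0, "wy": 0, "wz": 0, "x": 0, "y": 0, "z": -50, "fingers": -1},
    {"wx": 0, "wy": 0, "wz": 0, "x": 0, "y": 0, "z": -39, "fingers": -1},
    {"wx": 0, "wy": 0, "wz": 0, "x": 0, "y": 0, "z": 0, "fingers": -1},
    {"wx": 0, "wy": 0, "wz": 0, "x": 0, "y": 0, "z": 0, "fingers": 1},
    {"wx": 0, "wy": 0, "wz": 0, "x": 0, "y": 0, "z": 0, "fingers": 1},
    {"wx": 0, "wy": 0, "wz": 0, "x": 0, "y": 0, "z": 0, "fingers": 1},
    {"wx": 0, "wy": 0, "wz": 0, "x": 0, "y": 0, "z": 0, "fingers": 1}
  ]
}}

```text
t: 7.28
position: [0.4633, -0.0121, 0.072]
eef_rot: [[0.003, -0.098, 0.995], [-0.0, 0.995, 0.098], [-1.0, -0.001, 0.003]]
ft_force: [-1.5, 0.4, 7.0]
width: 0.0508
```

{"api": "drive_tool", "payload": {
  "rows": [
    {"wx": 0, "wy": 0, "wz": 0, "x": 0, "y": 0, "z": 20, "fingers": 1},
    {"wx": 0, "wy": 0, "wz": 0, "x": 0, "y": 0, "z": 50, "fingers": 1},
    {"wx": 0, "wy": 0, "wz": 0.4, "x": 37, "y": -18, "z": 10, "fingers": 1},
    {"wx": 0, "wy": 0, "wz": 0.4, "x": 38, "y": -19, "z": 0, "fingers": 1},
    {"wx": 0, "wy": 0, "wz": 0.4, "x": 38, "y": -19, "z": 0, "fingers": 1},
    {"wx": 0, "wy": 0, "wz": 0.4, "x": 38, "y": -18, "z": 0, "fingers": 1},
    {"wx": 0, "wy": 0, "wz": 0, "x": 0, "y": 0, "z": -25, "fingers": 1},
    {"wx": 0, "wy": 0, "wz": 0, "x": 0, "y": 0, "z": -25, "fingers": 1},
    {"wx": 0, "wy": 0, "wz": 0, "x": 0, "y": 0, "z": 0, "fingers": 1},
    {"wx": 0, "wy": 0, "wz": 0, "x": 0, "y": 0, "z": 0, "fingers": 1}
  ]
}}

```text
t: 8.52
position: [0.614, -0.0862, 0.1018]
eef_rot: [[0.002, -0.126, 0.992], [-0.0, 0.992, 0.126], [-1.0, -0.0, 0.002]]
ft_force: [0.5, 0.9, -0.9]
width: 0.0507
```

{"api": "drive_tool", "payload": {
  "rows": [
    {"wx": 0, "wy": 0, "wz": 0, "x": 0, "y": 0, "z": -6, "fingers": 1},
    {"wx": 0, "wy": 0, "wz": 0, "x": 0, "y": 0, "z": -3, "fingers": 1},
    {"wx": 0, "wy": 0, "wz": 0, "x": 0, "y": 0, "z": 0, "fingers": 1},
    {"wx": 0, "wy": 0, "wz": 0, "x": 0, "y": 0, "z": 0, "fingers": -1},
    {"wx": 0, "wy": 0, "wz": 0, "x": 0, "y": 0, "z": 0, "fingers": -1},
    {"wx": 0, "wy": 0, "wz": 0, "x": 0, "y": 0, "z": 0, "fingers": -1},
    {"wx": 0, "wy": 0, "wz": 0, "x": 0, "y": 0, "z": 0, "fingers": -1},
    {"wx": 0, "wy": 0, "wz": 0, "x": 0, "y": 0, "z": 50, "fingers": -1},
    {"wx": 0, "wy": 0, "wz": 0, "x": -20, "y": -30, "z": 50, "fingers": -1},
    {"wx": 0, "wy": 0, "wz": -4, "x": -40, "y": -40, "z": 25, "fingers": -1}
  ]
}}

```text
t: 9.78
position: [0.5548, -0.1555, 0.2188]
eef_rot: [[0.004, -0.058, 0.998], [0.0, 0.998, 0.058], [-1.0, 0.0, 0.004]]
ft_force: [0.1, -0.4, -0.7]
width: 0.0856
```

```bash
python3 - <<'E'
from h import *
st(); c=cap("wrist","w5"); onrail(c,-.17,-.095,.095,.125); onrail(c,.02,.12,.10,.125)
print("hold",*rect(c,(.38,-.15),(.48,-.05),.07,.09)[:4])
E
```

```text
t 9.78 pos [ 0.5548 -0.1555  0.2188] zdir deg 3.31 tilt [ 0.004  0.    -1.   ] F [ 0.1 -0.4 -0.7] w 0.0856
rail frame n 4388 c [  -0.4 -126.7] size [52.3 47.5] ang 0.1 ztop [0.1112 0.1129]
none
hold 2779 [436.5 -98.4] [50.4 52.8] 80.7
```

View pics/w5.png

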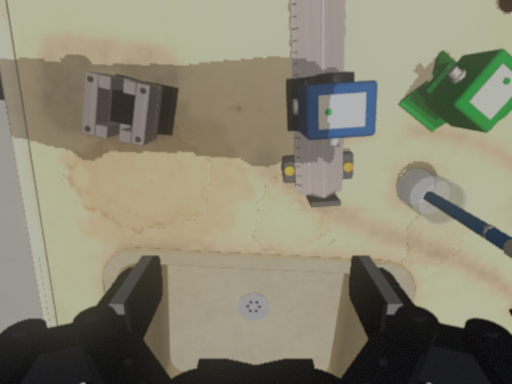

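The detector sits square on the rail at (335,107). The holder is at (130,105), centre (436.5,−98.4), yaw −9.3°. I'll grip it now.

{"api": "drive_tool", "payload": {
  "rows": [
    {"wx": 0, "wy": 0, "wz": -4.2, "x": -39, "y": 20, "z": 0, "fingers": -1},
    {"wx": 0, "wy": 0, "wz": -4.2, "x": -39, "y": 19, "z": 0, "fingers": -1},
    {"wx": 0, "wy": 0, "wz": -4.2, "x": -40, "y": 19, "z": -20, "fingers": -1},
    {"wx": 0, "wy": 0, "wz": 0, "x": 0, "y": 0, "z": -50, "fingers": -1},
    {"wx": 0, "wy": 0, "wz": 0, "x": 0, "y": 0, "z": -50, "fingers": -1},
    {"wx": 0, "wy": 0, "wz": 0, "x": 0, "y": 0, "z": -38, "fingers": -1},
    {"wx": 0, "wy": 0, "wz": 0, "x": 0, "y": 0, "z": 0, "fingers": 1},
    {"wx": 0, "wy": 0, "wz": 0, "x": 0, "y": 0, "z": 0, "fingers": 1},
    {"wx": 0, "wy": 0, "wz": 0, "x": 0, "y": 0, "z": 0, "fingers": 1},
    {"wx": 0, "wy": 0, "wz": 0, "x": 0, "y": 0, "z": 0, "fingers": 1}
  ]
}}

```text
t: 11.08
position: [0.4363, -0.0984, 0.0596]
eef_rot: [[0.002, 0.163, 0.987], [-0.001, 0.987, -0.163], [-1.0, -0.0, 0.003]]
ft_force: [-0.5, 0.0, 7.6]
width: 0.0508
```

{"api": "drive_tool", "payload": {
  "rows": [
    {"wx": 0, "wy": 0, "wz": 0, "x": 0, "y": 0, "z": 20, "fingers": 1},
    {"wx": 0, "wy": 0, "wz": 0, "x": 0, "y": 0, "z": 50, "fingers": 1},
    {"wx": 0, "wy": 0, "wz": 0, "x": 0, "y": 0, "z": 50, "fingers": 1},
    {"wx": 0, "wy": 0, "wz": 4.1, "x": 41, "y": 27, "z": 0, "fingers": 1},
    {"wx": 0, "wy": 0, "wz": 4.1, "x": 41, "y": 28, "z": 0, "fingers": 1},
    {"wx": 0, "wy": 0, "wz": 4.2, "x": 42, "y": 28, "z": 0, "fingers": 1},
    {"wx": 0, "wy": 0, "wz": 4.2, "x": 42, "y": 28, "z": 0, "fingers": 1},
    {"wx": 0, "wy": 0, "wz": 0, "x": 0, "y": 0, "z": -40, "fingers": 1},
    {"wx": 0, "wy": 0, "wz": 0, "x": 0, "y": 0, "z": -45, "fingers": 1},
    {"wx": 0, "wy": 0, "wz": 0, "x": 0, "y": 0, "z": 0, "fingers": 1}
  ]
}}

```text
t: 12.32
position: [0.599, 0.012, 0.0907]
eef_rot: [[-0.007, -0.126, 0.992], [-0.001, 0.992, 0.126], [-1.0, 0.0, -0.007]]
ft_force: [-0.4, -0.3, -0.1]
width: 0.0512
```

{"api": "drive_tool", "payload": {
  "rows": [
    {"wx": 0, "wy": 0, "wz": 0, "x": 0, "y": 0, "z": 0, "fingers": 1}
  ]
}}

```text
t: 12.45
position: [0.6022, 0.013, 0.095]
eef_rot: [[0.002, -0.126, 0.992], [0.0, 0.992, 0.126], [-1.0, 0.0, 0.002]]
ft_force: [-0.0, 0.3, -1.6]
width: 0.051
```

{"api": "drive_tool", "payload": {
  "rows": [
    {"wx": 0, "wy": 0, "wz": 0, "x": 0, "y": 0, "z": -10, "fingers": 1},
    {"wx": 0, "wy": 0, "wz": 0, "x": 0, "y": 0, "z": -4, "fingers": 1},
    {"wx": 0, "wy": 0, "wz": 0, "x": 0, "y": 0, "z": 0, "fingers": 1},
    {"wx": 0, "wy": 0, "wz": 0, "x": 0, "y": 0, "z": 0, "fingers": -1},
    {"wx": 0, "wy": 0, "wz": 0, "x": 0, "y": 0, "z": 0, "fingers": -1},
    {"wx": 0, "wy": 0, "wz": 0, "x": 0, "y": 0, "z": 0, "fingers": -1},
    {"wx": 0, "wy": 0, "wz": 0, "x": 0, "y": 0, "z": 0, "fingers": -1},
    {"wx": 0, "wy": 0, "wz": 0, "x": 0, "y": 0, "z": 50, "fingers": -1},
    {"wx": 0, "wy": 0, "wz": 0, "x": -10, "y": -15, "z": 60, "fingers": -1},
    {"wx": 0, "wy": 0, "wz": 0, "x": -50, "y": -20, "z": 30, "fingers": -1}
  ]
}}

```text
t: 13.7
position: [0.5438, -0.0214, 0.222]
eef_rot: [[0.006, -0.126, 0.992], [0.002, 0.992, 0.126], [-1.0, 0.001, 0.006]]
ft_force: [-0.8, -0.6, -0.8]
width: 0.0854
```

```bash
cat >> h.py <<'E'
def vial(c):
    hsv=cv2.cvtColor(c["pixels"],cv2.COLOR_RGB2HSV); W=c["W"]
    m=((hsv[...,0]<8)|(hsv[...,0]>172))&(hsv[...,1]>130)&(hsv[...,2]>70)&(c["depth"]>0)
    nn,lab,s,ce=cv2.connectedComponentsWithStats(m.astype(np.uint8))
    for i in range(1,nn):
        if s[i,4]>15:
            P=W[lab==i]; zt=np.percentile(P[:,2],97); T=P[P[:,2]>zt-.004]; (a,b),r=cv2.minEnclosingCircle((T[:,:2]*1000).astype(np.float32)); print("red",s[i,4],ce[i].round(0),"ztop",zt.round(4),"c",round(a,1),round(b,1),"r",round(r,1))
E
python3 - <<'E'
from h import *
st(); c=cap("wrist","w6"); onrail(c,-.17,-.095,.095,.125); onrail(c,-.09,.02,.09,.105); onrail(c,.03,.12,.10,.125); vial(c)
W=c["W"];Q=W[...,:2]-O;s=Q@U;x=Q@N
m=(c["depth"]>0)&(abs(x)<.03)&(abs(s+.03)<.03)&(W[...,2]<.078)&(W[...,2]>.06); print("well",m.sum(),x[m].mean(),s[m].mean())
E
```

```text
t 13.7 pos [ 0.5438 -0.0214  0.222 ] zdir deg 7.26 tilt [ 0.006  0.002 -1.   ] F [-0.8 -0.6 -0.8] w 0.0854
rail frame n 2886 c [  -0.5 -126.2] size [47.9 51.6] ang 89.7 ztop [0.1109 0.1125]
rail frame n 2561 c [ -0.3 -30. ] size [52.2 49.7] ang 0.0 ztop [0.0991 0.1007]
rail frame n 2517 c [-0.5 65. ] size [20.2 54. ] ang 89.6 ztop [0.1141 0.1158]
red 342 [141.  48.] ztop 0.0571 c 432.8 78.5 r 8.6
well 1374 -4.1482387873726234e-05 -0.02916517749905566
```

View pics/w6.png

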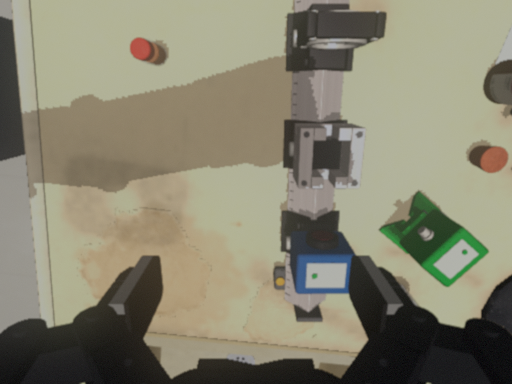

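Detector, holder and lens are all seated (rail frame x within 0.5 mm, angles under 0.5°) at s = −126, −30 and +65 mm. The vial is at (141,48) in the image, position (432.8,78.5). I'll hover over it and re-measure.

{"api": "drive_tool", "payload": {
  "rows": [
    {"wx": 0, "wy": 0, "wz": 0, "x": -36, "y": 33, "z": 0, "fingers": -1},
    {"wx": 0, "wy": 0, "wz": 0, "x": -37, "y": 33, "z": 0, "fingers": -1},
    {"wx": 0, "wy": 0, "wz": 0, "x": -37, "y": 34, "z": -30, "fingers": -1},
    {"wx": 0, "wy": 0, "wz": 0, "x": 0, "y": 0, "z": -30, "fingers": -1},
    {"wx": 0, "wy": 0, "wz": 0, "x": 0, "y": 0, "z": 0, "fingers": -1},
    {"wx": 0, "wy": 0, "wz": 0, "x": 0, "y": 0, "z": 0, "fingers": -1}
  ]
}}

```text
t: 14.5
position: [0.4322, 0.0779, 0.1599]
eef_rot: [[0.001, -0.125, 0.992], [0.0, 0.992, 0.125], [-1.0, 0.0, 0.001]]
ft_force: [-0.3, -0.4, 1.1]
width: 0.0855
```

```bash
python3 - <<'E'
from h import *
st(); c=cap("wrist","w7"); vial(c)
W=c["W"]; m=(c["depth"]>0)&(abs(W[...,0]-.432)<.025)&(abs(W[...,1]-.078)<.025)&(W[...,2]>.008)&(W[...,2]<.07); print(m.sum(), np.percentile(W[m],[1,50,99],axis=0).round(4))
E
```

```text
t 14.5 pos [0.4322 0.0779 0.1599] zdir deg 7.2 tilt [ 0.001  0.    -1.   ] F [-0.3 -0.4  1.1] w 0.0855
red 374 [255. 194.] ztop 0.057 c 432.1 79.2 r 8.6
762 [[0.4223 0.0713 0.01  ]
 [0.4316 0.0838 0.054 ]
 [0.4416 0.0892 0.0573]]
```

View pics/w7.png

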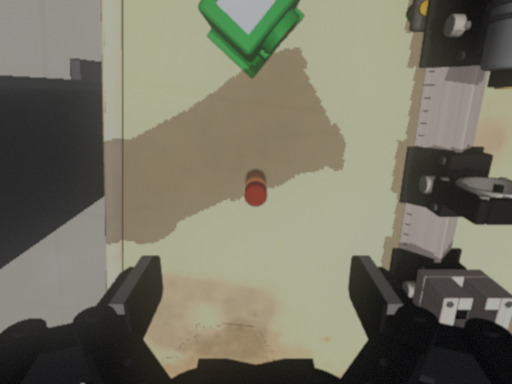

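The vial (255,194) is midway between the fingers, at x .432, y .079. I'll go down 121 mm and close gradually.

{"api": "drive_tool", "payload": {
  "rows": [
    {"wx": 0, "wy": 0, "wz": 0, "x": 0, "y": 1, "z": -40, "fingers": -1},
    {"wx": 0, "wy": 0, "wz": 0, "x": 0, "y": 0, "z": -40, "fingers": -1},
    {"wx": 0, "wy": 0, "wz": 0, "x": 0, "y": 0, "z": -30, "fingers": -1},
    {"wx": 0, "wy": 0, "wz": 0, "x": 0, "y": 0, "z": -11, "fingers": -1},
    {"wx": 0, "wy": 0, "wz": 0, "x": 0, "y": 0, "z": 0, "fingers": 0},
    {"wx": 0, "wy": 0, "wz": 0, "x": 0, "y": 0, "z": 0, "fingers": 0.3},
    {"wx": 0, "wy": 0, "wz": 0, "x": 0, "y": 0, "z": 0, "fingers": 0.4},
    {"wx": 0, "wy": 0, "wz": 0, "x": 0, "y": 0, "z": 0, "fingers": 0.5},
    {"wx": 0, "wy": 0, "wz": 0, "x": 0, "y": 0, "z": 0, "fingers": 1},
    {"wx": 0, "wy": 0, "wz": 0, "x": 0, "y": 0, "z": 0, "fingers": 1}
  ]
}}

```text
t: 15.8
position: [0.4319, 0.0789, 0.0389]
eef_rot: [[0.001, -0.126, 0.992], [-0.0, 0.992, 0.126], [-1.0, -0.0, 0.001]]
ft_force: [-0.5, -0.7, 7.4]
width: 0.0187
```

{"api": "drive_tool", "payload": {
  "rows": [
    {"wx": 0, "wy": 0, "wz": 0, "x": 0, "y": 0, "z": 15, "fingers": 1},
    {"wx": 0, "wy": 0, "wz": 0, "x": 0, "y": 0, "z": 40, "fingers": 1},
    {"wx": 0, "wy": 0, "wz": 0, "x": 0, "y": 0, "z": 45, "fingers": 1},
    {"wx": 0, "wy": 0, "wz": 0, "x": 25, "y": -10, "z": 35, "fingers": 1},
    {"wx": 0, "wy": 0, "wz": 0, "x": 40, "y": -16, "z": 0, "fingers": 1},
    {"wx": 0, "wy": 0, "wz": 0, "x": 45, "y": -17, "z": 0, "fingers": 1},
    {"wx": 0, "wy": 0, "wz": 0, "x": 40, "y": -15, "z": 0, "fingers": 1},
    {"wx": 0, "wy": 0, "wz": 0, "x": 20, "y": -8, "z": 0, "fingers": 1},
    {"wx": 0, "wy": 0, "wz": 0, "x": 0, "y": 0, "z": 0, "fingers": 1},
    {"wx": 0, "wy": 0, "wz": 0, "x": 0, "y": 0, "z": 0, "fingers": 1}
  ]
}}

```text
t: 17.05
position: [0.6004, 0.0135, 0.173]
eef_rot: [[-0.001, -0.127, 0.992], [0.0, 0.992, 0.127], [-1.0, 0.0, -0.001]]
ft_force: [0.1, 0.2, 0.6]
width: 0.0192
```

```bash
python3 - <<'E'
from h import *
st(); c=cap("wrist","w8"); vial(c); onrail(c,-.09,.02,.09,.105)
W=c["W"]; m=(c["depth"]>0)&(abs(W[...,0]-.602)<.03)&(abs(W[...,1]-.0127)<.03)&(W[...,2]>.12)&(W[...,2]<.19)
p=c["pixels"][m].astype(int); k=p[:,0]>p[:,2]*1.3; P=W[m][k]; print(k.sum(), np.percentile(P,[2,50,98],axis=0).round(4) if k.sum() else "")
cs=cap("scene","s8"); s=cs["pixels"]
q=cs["R"]@np.array([.602,.013,.15])+cs["t"]; q=cs["K"]@q; u,v=int(q[0]/q[2]),int(q[1]/q[2]); print(u,v)
a=cv2.resize(s[max(0,v-50):v+50,u-60:u+60],(480,400)); b=cv2.resize(c["pixels"][100:384,130:390],(320,350)); b=cv2.copyMakeBorder(b,0,50,0,0,0)
cv2.imwrite("pics/both8.png",np.hstack([a,b])[...,::-1])
E
```

```text
t 17.05 pos [0.6004 0.0135 0.173 ] zdir deg 7.27 tilt [-0.001  0.    -1.   ] F [0.1 0.2 0.6] w 0.0192
red 1679 [255. 279.] ztop 0.1907 c 600.0 13.2 r 9.3
rail frame n 2799 c [ -0.2 -30. ] size [50.4 52.2] ang 90.0 ztop [0.0991 0.1005]
2521 [[0.591  0.0066 0.1452]
 [0.5994 0.0204 0.1809]
 [0.609  0.0237 0.1899]]
225 164
```

View pics/both8.png

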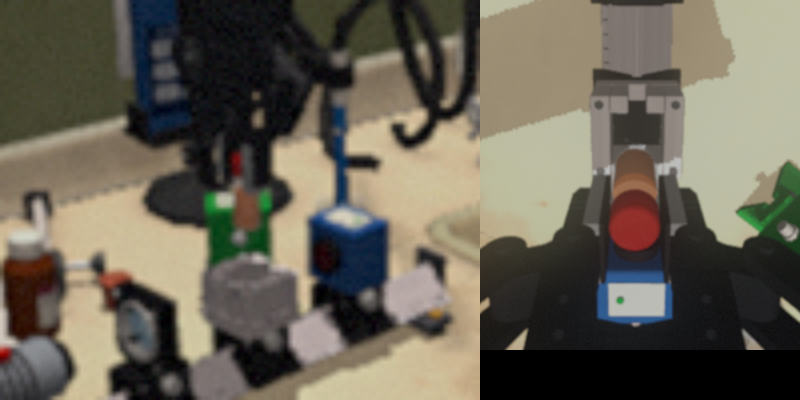

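```bash
python3 - <<'E'
from h import *
st(); c=cap("wrist")
W=c["W"]; m=(c["depth"]>0)&(abs(W[...,0]-.602)<.03)&(abs(W[...,1]-.0127)<.03)&(W[...,2]>.12)&(W[...,2]<.2)
p=c["pixels"].astype(int); m&=p[...,0]>p[...,2]*1.3; P=W[m]
for z in np.arange(.135,.195,.006):
    k=abs(P[:,2]-z)<.003
    if k.sum()>15: print(z.round(3),k.sum(),"x",np.percentile(P[k,0],[3,97]).round(4),np.mean(np.percentile(P[k,0],[3,97])).round(4),"ymax",np.percentile(P[k,1],95).round(4))
st()
E
```

```text
t 17.15 pos [0.6005 0.0135 0.1734] zdir deg 7.3 tilt [-0. -0. -1.] F [0.4 0.3 0.1] w 0.019
0.141 24 x [0.5929 0.6051] 0.599 ymax 0.0234
0.147 123 x [0.5922 0.6068] 0.5995 ymax 0.0237
0.153 141 x [0.5919 0.6069] 0.5994 ymax 0.0237
0.159 153 x [0.5921 0.6069] 0.5995 ymax 0.0237
0.165 175 x [0.5918 0.6069] 0.5994 ymax 0.0237
0.171 295 x [0.5914 0.6078] 0.5996 ymax 0.0236
0.177 286 x [0.5911 0.6095] 0.6003 ymax 0.0223
0.183 311 x [0.5905 0.6095] 0.6 ymax 0.0223
0.189 1394 x [0.5914 0.6087] 0.6 ymax 0.0216
t 17.2 pos [0.6006 0.0134 0.1734] zdir deg 7.29 tilt [-0. -0. -1.] F [ 0.   0.8 -1.7] w 0.0184
```

The scene crop shows the vial upright in the fingers above the holder. By depth its axis is vertical and about 1.5 mm short of the well centre in x. I'll lower it into the well.

{"api": "drive_tool", "payload": {
  "rows": [
    {"wx": 0, "wy": 0, "wz": 0, "x": 1, "y": -0.5, "z": -20, "fingers": 1},
    {"wx": 0, "wy": 0, "wz": 0, "x": 0, "y": 0, "z": -20, "fingers": 1},
    {"wx": 0, "wy": 0, "wz": 0, "x": 0, "y": 0, "z": -15, "fingers": 1},
    {"wx": 0, "wy": 0, "wz": 0, "x": 0, "y": 0, "z": -7, "fingers": 1},
    {"wx": 0, "wy": 0, "wz": 0, "x": 0, "y": 0, "z": 0, "fingers": 1},
    {"wx": 0, "wy": 0, "wz": 0, "x": 0, "y": 0, "z": 0, "fingers": 1}
  ]
}}

```text
t: 17.95
position: [0.6028, 0.0126, 0.1118]
eef_rot: [[0.001, -0.126, 0.992], [0.0, 0.992, 0.126], [-1.0, -0.0, 0.001]]
ft_force: [0.3, -0.5, 0.0]
width: 0.0183
```

{"api": "drive_tool", "payload": {
  "rows": [
    {"wx": 0, "wy": 0, "wz": 0, "x": -0.5, "y": 0, "z": -2, "fingers": 1},
    {"wx": 0, "wy": 0, "wz": 0, "x": 0, "y": 0, "z": 0, "fingers": 1},
    {"wx": 0, "wy": 0, "wz": 0, "x": 0, "y": 0, "z": 0, "fingers": 0.3},
    {"wx": 0, "wy": 0, "wz": 0, "x": 0, "y": 0, "z": 0, "fingers": 0},
    {"wx": 0, "wy": 0, "wz": 0, "x": 0, "y": 0, "z": 0, "fingers": -1},
    {"wx": 0, "wy": 0, "wz": 0, "x": 0, "y": 0, "z": 0, "fingers": -1},
    {"wx": 0, "wy": 0, "wz": 0, "x": 0, "y": 0, "z": 40, "fingers": -1},
    {"wx": 0, "wy": 0, "wz": 0, "x": 0, "y": 0, "z": 50, "fingers": -1},
    {"wx": 0, "wy": 0, "wz": 0, "x": -20, "y": -20, "z": 40, "fingers": -1},
    {"wx": 0, "wy": 0, "wz": 0, "x": 0, "y": 0, "z": 0, "fingers": -1}
  ]
}}

```text
t: 19.2
position: [0.5826, -0.0088, 0.2423]
eef_rot: [[0.005, -0.124, 0.992], [-0.001, 0.992, 0.124], [-1.0, -0.002, 0.005]]
ft_force: [0.5, 0.0, -0.8]
width: 0.0856
```

```bash
python3 - <<'E'
from h import *
st(); c=cap("wrist","w9"); vial(c); onrail(c,-.17,-.095,.095,.125); onrail(c,-.09,.02,.09,.105); onrail(c,.03,.12,.10,.125)
cs=cap("scene"); a=cv2.resize(cs["pixels"][140:260,140:340],(480,288)); b=cv2.resize(c["pixels"],(320,240)); b=cv2.copyMakeBorder(b,0,48,0,0,0)
cv2.imwrite("pics/both9.png",np.hstack([a,b])[...,::-1])
E
```

```text
t 19.2 pos [ 0.5826 -0.0088  0.2423] zdir deg 7.1 tilt [ 0.005 -0.001 -1.   ] F [ 0.5  0.  -0.8] w 0.0856
red 380 [282. 168.] ztop 0.1269 c 602.1 12.5 r 8.8
rail frame n 2548 c [ 1.000e-01 -1.256e+02] size [46.9 51.5] ang 89.3 ztop [0.1109 0.1126]
rail frame n 2155 c [ -0.1 -30.2] size [52.  50.4] ang 0.1 ztop [0.0991 0.1009]
rail frame n 1993 c [-0. 65.] size [20.2 53.6] ang 89.5 ztop [0.1141 0.1158]
```

View pics/both9.png

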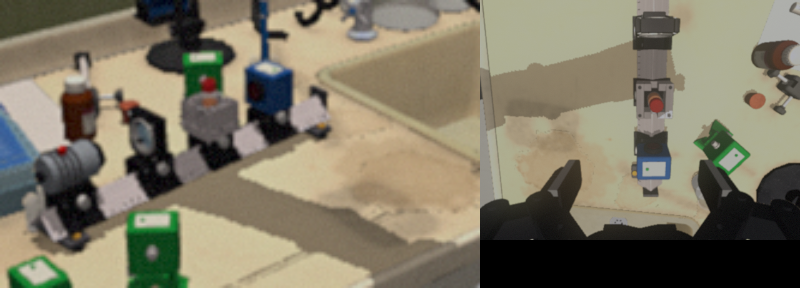

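The picture shows lamp, lens, holder with the red cap upright in its well, then the detector with its window to the lamp. Vial cap is at 127 mm and (602,12.5), so it stands on the well floor, and the gripper is clear.

```bash
python3 -c "
from bench import *
print(sign_off())"
```

```text
the job is handed in; nothing more can be done
None
```

The photometer is set up and the job is handed in, at about 19 s of the 99 s allowed; `sign_off()` gives no verdict. I seated the lens, then the detector, then the holder on the rail, and only then stood the vial in the holder's well.

| Part | Position along rail | Sideways offset | Angle to rail |
|---|---|---|---|
| Lens | +65 mm | within about 0.1 mm | about 0.5° |
| Holder | −30 mm | within about 0.1 mm | about 0.1° |
| Detector | about −126 mm (centre of what the camera saw) | within about 0.1 mm | about 0.7° |

- **Heights:** the tops of all three match seated height to about 1 mm. The detector's window faces the lamp.
- **Vial:** it is upright, within about 1 mm of the well's centre, and its cap height matches standing on the well floor. It measured vertical while I carried it.
- **Robot and bystanders:** the gripper is open and well clear. No move went near the brown bottle, beaker or timer, but I did not re-measure them at the end.
- **Disagreements:** the first top and scene views put the ridge 2–4 mm nearer the robot than the wrist camera did. I used the wrist value, and the seated parts agreed with it. A top-view check of the lens found too few points to be useful. The gripper read 18–19 mm on the 21 mm vial, without any slip.
- **Refused call:** my first move call was refused because it left out some keys; nothing moved.

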